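# Stopper the flask and clamp the retaining bar

### The job

Close the flask on the stand: set the smaller of the two rubber stoppers fully home and upright in its neck, then swing the retaining bar all the way over the stopper. Last, screw the ring nut down clockwise until it meets the washers on the bar and you feel the resistance rise, and stop within a quarter turn of that. Leave the other stopper, the bottles and the jar standing where they are.

Things in the scene. Friction and masses are not known exactly. Their poses are not given: they have to be found in the camera images.
- stand: The fixed closure stand: a grey base plate 120 x 240 x 12 mm on the bench. Origin: centre of its underside; y along its length. At y = -60 mm stands a round steel pillar, 28 mm thick up to z = 156 mm, continuing as a 19 mm threaded stud up to z = 250 mm, which carries the swing bar and, above it, the ring nut. At y = +60 mm a glass flask is fixed (foot 86 mm wide, cone, then a straight neck 54 mm tall).
- flask_mouth (a point): Centre of the flask's mouth at its lip, 122 mm above the bench, 120 mm from the stud's axis. Neck: bore 38 mm (radius 19), outside 50 mm at the lip, vertical, straight for 54 mm down. Axes parallel to the stand's.
- stopper: The smaller dark rubber stopper, loose, standing on its narrow end on the tray; about 0.08 kg. Origin: centre of the narrow end; z up its axis. Tapered plug 26 mm across at the bottom to 33 mm at z = 36 mm, then a collar 48 mm across from z = 36 to 44 mm, then a grip knob 28 mm across from z = 44 to 78 mm. When fully home the collar rests on the flask's lip, so the origin is then 36 mm below the flask's mouth and the knob's top is at z = 164 mm, 4 mm under the bar.
- big_stopper: The larger stopper, same shape with all widths 1.35 times larger (collar 65 mm across, knob 38 mm) and equal height 78 mm, loose on the tray; does not fit this flask. Origin: centre of its narrow end. Leave it standing.
- bottle_a: White dropper bottle, 34 mm across, 92 mm tall, loose on the tray. Origin: centre of its underside. Leave it standing.
- bottle_b: A second dropper bottle like bottle_a, loose on the tray. Origin: centre of its underside. Leave it standing.
- jar: Closed jar, 72 mm across, 135 mm tall, loose on the bench between the tray and the stand. Origin: centre of its underside. Leave it standing.
- tray: Fixed shallow aluminium tray 240 x 240 mm, floor 3 mm thick, rim 16 mm high. Origin: centre of its underside. The two stoppers and the two dropper bottles stand on its floor in a 2 x 2 group, about 70 mm apart, in any order.
- bar (a joint): Angle of the aluminium swing bar about the stud, rad: 0 is fully over the flask against its stop, positive is swung out (counter-clockwise from above), range 0 to 1.75. It stays where it is left (friction about 0.12 N m). The bar is 24 mm wide and 10 mm thick, underside 168 mm and top 178 mm above the bench, reaching 170 mm from the stud's axis, with a hub 40 mm across round the stud.
- bar_post (a point): On the axis of the bar's upright black handle post (14 mm across, 44 mm tall, standing on the bar at 155 mm from the stud's axis), 24 mm above the bar's top, i.e. 202 mm above the bench.
- bar_pad (a point): Point on the bar's underside at 120 mm from the stud's axis: the centre of the round pad, which lies over the flask's mouth when the bar is at 0.
- ring (a joint): Turn of the ring nut on the stud, rad, growing as it is screwed down (clockwise from above): 0 at the top of the thread, 7.0 where its lower face meets the washers on the bar. Thread: 10 mm per turn (the ring sinks 1.59 mm per rad), so the gap to the washers is 1.59 mm x (7.0 - value). Turning takes about 0.2 N m; beyond 7.0 the washers add about 0.6 N m per rad. Friction holds it where it is left.
- ring_grip (a point): On the axis of the ring nut, 30 mm above its lower face and 14 mm below its top; it sinks with the ring. The ring nut is a dark knurled steel collar, 50 mm across and 44 mm tall, captive on the stud. It comes down on a stack of springy brass washers on the bar's hub (38 mm across, 6 mm tall, top 184 mm above the bench); the stud passes through it and stands 12 mm above its top at 0 and 23 mm at 7.0.
Things that resemble listed ones, but are neither listed nor needed, are in the scene too. Leave any pink or turquoise look-alike of the stopper alone.

How it is judged (in metres and radians):
On the way, in this order (a step that is already met when the one before it is completed fails the run):
1. the smaller stopper sits fully home in the flask's neck, released (horizontal distance between stopper and flask_mouth below 0.006 m and z of stopper in the frame of flask_mouth below -0.033 m and angle between stopper's own z axis and vertical below 0.1 rad and contact force between the fingers and stopper below 0.1 N), for 0.2 s.
2. the bar is swung fully over the stopper (value of joint bar below 0.08 rad), for 0.2 s.
3. the ring nut meets the washers on the bar (value of joint ring above 6.9 rad), for 0.2 s.
At the end, for the whole second after the job is handed in: The smaller stopper is fully home in the flask (origin within 6 mm of the neck's axis, at least 33 mm below the lip, tilted less than 0.1 rad, at rest), the bar is within 0.08 rad of its closed stop over it, and the ring nut is down on the washers (joint between 6.9 and 8.57 rad) (horizontal distance between stopper and flask_mouth below 0.006 m and z of stopper in the frame of flask_mouth below -0.033 m and angle between stopper's own z axis and vertical below 0.1 rad and linear speed of stopper below 0.02 m/s and value of joint bar below 0.08 rad and value of joint ring between 6.9 and 8.57 rad); the robot touches nothing.
It fails at once if the ring nut is forced more than a quarter turn past meeting the washers (value of joint ring above 8.57 rad).
It fails at once if the other stopper, a bottle or the jar is shifted by more than 25 mm or tipped over (distance of any of big_stopper, bottle_a, bottle_b, jar from where it was at the start of the episode above 0.025 m or angle between any of big_stopper, bottle_a, bottle_b, jar's own z axis and vertical above 0.5 rad).
It also fails if it takes over 72 s, if anything falls off the work surface, if the arm or the gripper's body presses on something with over 40 N, if the wrist force passes 120 N, or if a joint passes its speed limit or range.

### The arm

A 6-joint arm with a two-finger parallel gripper is mounted at the origin on the work surface. World frame = base frame: x ahead of the robot, y to its left, z up, the work surface at z = 0. Lengths are in mm, angles in rad, forces in N, time in s.
With the tool pointing down it reaches from about 275 to 1000 mm from the base axis. Payload 8.4 kg.
Tool frame: the origin (TCP) lies midway between the tips of the shut fingers; the grasp point (between the pads) lies 19 mm behind it; z points along the fingers, y is the direction in which the jaws open and shut (so a half turn about z gives the same grasp; the last joint's range is limited). The gripper opens to 85 mm and grips with 20 to 120 N. Pads are 22 mm wide; open, the fingers measure 114 mm over their backs; the gripper's body (76 mm by 85 mm) begins 54 mm behind the grasp point. The pads swing forward as they close: fully open they stand 13 mm farther back than shut.
Start: joints at [1.274, 0.353, 1.633, -0, 1.155, -0.002], TCP at [181.591, 598.041, 231.281] pointing down, gripper open.
Joint ranges: [-2.63, 2.63], [-0.92, 2.1], [0.06, 2.66], [-1.3, 4.44], [0, 2.69], [-3.02, 3.02]. Speed limits (rad/s): [2.22, 2.22, 2.79, 3.14, 3.14, 3.14].

### API

Orientations are given as [roll, pitch, yaw] about the fixed x, y, z axes, in that order (R = Rz(yaw) Ry(pitch) Rx(roll)).
In Python, from rig import * gives the robot as it stands.
- The arm moves only by the tool play_rows, never from a script. Its argument "moves" is a list of rows, each a list of 3 entries, a list of its own where there are three numbers: the shift along the tool's x, y, z in m, then the turn, a rotation vector about the tool's x, y, z in rad, then the opening in per cent of the stroke, from 0 (shut) to 100 (fully open). In form: [[[x, y, z], [rx, ry, rz], fingers], ...]. A call has 1 to 20 rows; each row shifts and turns the commanded pose from where the row before left it, along the tool's axes as they then stand; what a row does not reach is not made up. A row lasts 1/10 s, in which the tool goes at most 50 mm and 8.59 degrees, less where a joint would pass 70% of its speed; a pose out of reach is approached as far as the arm can. A call is refused whole if a number of a shift passes 0.05 or a number of a turn 0.15, either way. A call with a gripper value outside its range is refused whole. The fingers move at their own pace and stop on an object; "squeeze" is the grip in N (left out, the last holds). Time passes only in rows, so rows that do not move let the fingers close. It gives the time, the measured TCP pose, the force and the opening at its end, in the units of the state.
- sense(): the state, without advancing time (a new reading comes with each control period).
- grab_frame(name): name is "scene" or "top" or "wrist"; returns a dict with "pixels" (400x640x3 uint8, red, green, blue), "intrinsics" (3x3 intrinsics, pixels), "R" (3x3) and "t" (3): a world point X has camera coordinates R X + t. Camera axes: x right, y down, z forward; pixel columns grow to the right and rows downward; lengths in mm; the calibration is good to about 2 mm. A picture is of the moment at which its call begins. There is no depth.
- sign_off(): hands the job in, once; it reports no verdict.
The state is a dict: "clock": time; "qpos": joint angles; "qvel": joint speeds; "joint_efforts": joint torques, N m; "eef_pos": TCP position; "tcp_rot": TCP orientation; "contact_force": force on the tool from outside, world axes, zero at the start; "wrist_torque": the same for the moment, N m; "opening": opening from 0.0 (shut) to 1.0 (fully open).
Only numpy, scipy, OpenCV 4.12 (cv2) and the standard library are available. Lean on these libraries where they do the work, as an engineer would, in place of code of your own. Each camera call takes 0.05 s, during which the arm holds its last target. There are 200 camera calls.

## Working session

There is one attempt and no reset: what is moved stays moved. The work goes in short steps, Python scripts to look and compute and a tool call to move; the robot and the scene stay as the last step left them, time stands still between calls to the robot, and variables do not carry over. Pictures are saved under pics/ and viewed, about 8 in all and at most 12, crops included, and the job is handed in when it is done.

Besides the shell and the picture viewer there is one more tool, called after "Call:" by a JSON object that holds its "name" and its "arguments", one argument or row to a line. play_rows: Moves the arm, as the interface text tells. Its arguments: {"type":"object","properties":{"moves":{"type":"array"},"squeeze":{"type":"number"}},"required":["moves"]}

```bash
mkdir -p pics; ls
cat > h.py <<'E'
from rig import *
import numpy as np, cv2
def ray(f,u,v,z):
    K,R,t=map(np.array,(f["intrinsics"],f["R"],f["t"]))
    d=R.T@np.linalg.solve(K,[u,v,1.]); c=-R.T@t
    return c+d*(z-c[2])/d[2]
def proj(f,X):
    p=np.array(f["intrinsics"])@(np.array(f["R"])@np.array(X,float)+np.array(f["t"])); return p[:2]/p[2]
def save(f,n,crop=None,s=1):
    im=cv2.cvtColor(np.array(f["pixels"]),cv2.COLOR_RGB2BGR)
    if crop: im=im[crop[1]:crop[3],crop[0]:crop[2]]
    cv2.imwrite("pics/"+n,cv2.resize(im,None,fx=s,fy=s,interpolation=cv2.INTER_CUBIC))
E
python3 - <<'E'
from h import *
for n in("scene","top"):
    f=grab_frame(n); save(f,n+"0.png",None,1.25)
    print(n,-np.array(f["R"]).T@np.array(f["t"]),np.array(f["R"])[2],f["intrinsics"])
print(sense())
E
```

```text
pics
scene [1147.58600822  305.02380984  755.85713348] [-0.59462612 -0.33623452 -0.73031919] [[378.27965246   0.         323.16576425]
 [  0.         378.27965246 201.41385497]
 [  0.           0.           1.        ]]
top [ 511.91736976    7.90242911 1010.66270769] [ 0.11928213  0.03022855 -0.99240012] [[451.02023996   0.         324.9525916 ]
 [  0.         451.02023996 199.3253703 ]
 [  0.           0.           1.        ]]
{'clock': 0.1, 'qpos': array([ 1.27357448e+00,  3.53576826e-01,  1.63405726e+00, -4.32609826e-06,
        1.15517600e+00, -2.39656455e-03]), 'qvel': array([-0.00012183, -0.00171405, -0.00066394, -0.00072973, -0.0012372 ,
        0.00016171]), 'joint_efforts': array([ 2.04531029e-04, -6.06359124e+01, -3.42816854e+01, -1.15933562e-04,
        3.91873618e-03, -2.68149944e-05]), 'eef_pos': array([181.48486536, 597.63401682, 230.6391049 ]), 'tcp_rot': array([-3.14037522e+00,  1.03801294e-06,  2.84676912e+00]), 'contact_force': array([-1.05674191, -0.46575937, -0.40458441]), 'wrist_torque': array([ 0.07007459,  0.0420117 , -0.01935021]), 'opening': 1.0009226841586079}
```

View pics/scene0.png

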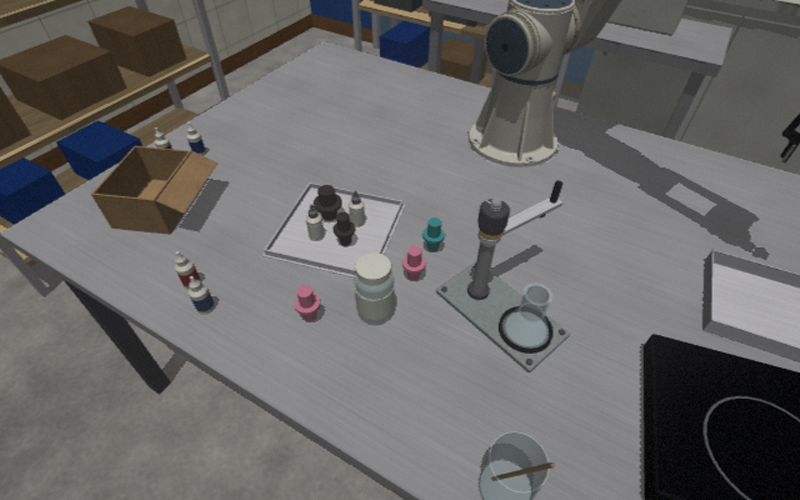

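View pics/top0.png

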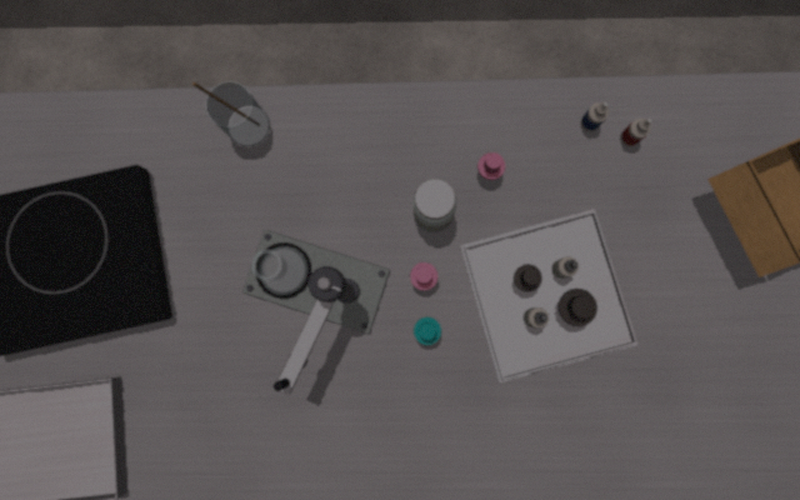

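The pictures show, in 1.25x pixels of the top view:
- **Stand:** plate screws at about (267,237), (381,273), (363,325) and (250,288), ring nut at (325,283), flask foot at (282,269), bar post at (283,385).
- **Tray:** small dark stopper at (528,278), big one at (578,307), bottles at (567,267) and (537,318).
- **Jar:** at (435,203).

The scene view agrees, with the bar swung out towards the robot.

Run:
```python
from h import *
f=grab_frame("top"); g=grab_frame("scene")
P=lambda u,v,z:ray(f,u/1.25,v/1.25,z)
im=np.array(f["pixels"]).astype(int)
m=((im.max(2)<55)).astype(np.uint8); 
n,l,s,c=cv2.connectedComponentsWithStats(m[195:280,370:510])
for i in range(1,n):
    if s[i,4]>25: print("dark",s[i],c[i]+[370,195])
sc=[P(267,237,12),P(381,273,12),P(363,325,12),P(250,288,12)]
C=np.mean(sc,0); a=(sc[0]+sc[3])/2-(sc[1]+sc[2])/2
yaw=np.arctan2(a[1],a[0])-np.pi/2
print("screws",np.round(sc),"centre",C,"len",np.linalg.norm(a),"w",np.linalg.norm(sc[0]-sc[3]),"yaw",yaw)
u=a/np.linalg.norm(a); print("stud",C-60*u,"flask",C+60*u)
print("flask foot",P(282,269,14),"mouth",P(267,265,122),"ringtop px",P(323,288,238),"post",P(282,385,222))
print("stopper tops",P(530,274,81),P(580,303,81),"bottles",P(570,263,92),P(538,316,92),"jar",P(435,198,135))
for nm,X in dict(stop=P(530,274,81),mouth=np.append((C+60*u)[:2],122),stud=np.append((C-60*u)[:2],250),post=P(282,385,222)).items(): print(nm,"scene px(1.25x)",proj(g,X)*1.25,"top",proj(f,X)*1.25)
T=[P(*q,16) for q in((462,246),(597,212),(636,344),(501,380))]; print("tray",np.round(T))
save(f,"c.png",(195,175,520,315),2.4)
```

```text
dark [82 14  9  8 39] [455.64102564 212.87179487]
dark [73 17  7 10 29] [444.86206897 216.93103448]
dark [ 42  18  21  20 328] [421.71646341 222.60060976]
dark [ 77  37  30  29 674] [461.33086053 245.89020772]
dark [58 56  8  7 33] [431.51515152 254.51515152]
screws [[658. 289.  12.]
 [590.  84.  12.]
 [499. 116.  12.]
 [567. 318.  12.]] centre [578.51833337 201.87482319  12.        ] len 214.94251303239366 w 96.00204499730951 yaw -0.3230959149560544
stud [559.46810534 144.97940323  12.        ] flask [597.5685614  258.77024314  12.        ]
flask foot [599.84603502 260.69741219  14.        ] mouth [597.11070507 257.5026251  122.        ] ringtop px [552.93336406 146.6926674  238.        ] post [420.93840079 205.86286332 222.        ]
stopper tops [ 579.08278087 -166.51454559   81.        ] [ 530.56006769 -245.4564615    81.        ] bottles [ 595.13211525 -229.60401707   92.        ] [ 510.49958806 -174.559601     92.        ] jar [697.76132257 -12.04442742 135.        ]
stop scene px(1.25x) [342.22822806 217.07693156] top [530. 274.]
mouth scene px(1.25x) [538.40700285 293.69938738] top [266.21668891 264.72716234]
stud scene px(1.25x) [496.88056801 201.14582587] top [322.69764337 282.71229864]
post scene px(1.25x) [555.44993487 181.39069916] top [282. 385.]
tray [[ 635.  -61.   16.]
 [ 692. -301.   16.]
 [ 460. -355.   16.]
 [ 402. -122.   16.]]
```

View pics/c.png

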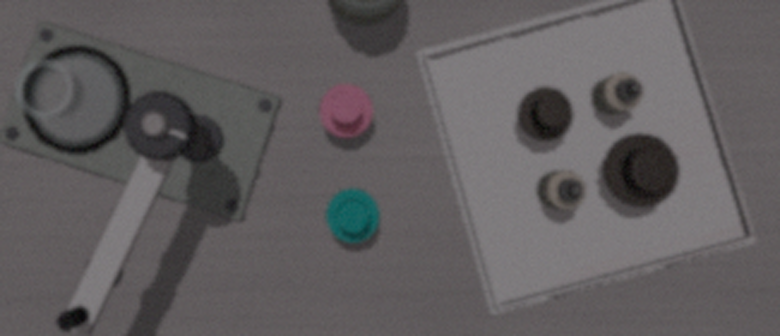

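Call:
{"name": "play_rows", "arguments": {
  "moves": [
    [[0,0,-0.05],[0,0,0],100],
    [[-0.0317,-0.0324,0],[0,0,0],100],
    [[-0.0317,-0.0324,0],[0,0,0],100],
    [[-0.0317,-0.0324,0],[0,0,0],100],
    [[-0.0317,-0.0324,0],[0,0,0],100],
    [[-0.0317,-0.0324,0],[0,0,0],100],
    [[-0.0317,-0.0324,0],[0,0,0],100],
    [[-0.0317,-0.0324,0],[0,0,0],100],
    [[-0.0317,-0.0324,0],[0,0,0],100],
    [[-0.0317,-0.0324,0],[0,0,0],100],
    [[-0.0317,-0.0324,0],[0,0,0],100],
    [[-0.0317,-0.0324,0],[0,0,0],100],
    [[-0.0317,-0.0324,0],[0,0,0],100],
    [[-0.0317,-0.0324,0],[0,0,0],100],
    [[-0.0317,-0.0324,0],[0,0,0],100],
    [[-0.0317,-0.0324,0],[0,0,0],100],
    [[-0.0317,-0.0324,0],[0,0,0],100],
    [[-0.0317,-0.0324,0],[0,0,0],100],
    [[-0.0317,-0.0324,0],[0,0,0],100],
    [[-0.0317,-0.0324,0],[0,0,0],100]
  ]
}}

```text
clock: 2.2
eef_pos: [579.5, -167.9, 281.2]
tcp_rot: [3.141, -0.0, 2.847]
contact_force: [0.2, 0.3, -0.1]
opening: 0.996
```

Call:
{"name": "play_rows", "arguments": {
  "moves": [
    [[0,0,0],[0,0,0.15],65],
    [[0,0,0],[0,0,0.15],65],
    [[0,0,0],[0,0,0.15],65],
    [[0,0,0],[0,0,0.15],65],
    [[0,0,0],[0,0,0.15],65],
    [[0,0,0],[0,0,0.15],65],
    [[0,0,0],[0,0,0.15],65],
    [[0,0,0],[0,0,0.15],65],
    [[0,0,0],[0,0,0.15],65],
    [[0,0,0],[0,0,0.15],65],
    [[0,0,0],[0,0,0.15],65],
    [[0,0,0],[0,0,0.15],65],
    [[0,0,0],[0,0,0],65],
    [[0,0,0],[0,0,0],65]
  ]
}}

```text
clock: 3.6
eef_pos: [579.0, -166.0, 281.2]
tcp_rot: [-3.141, 0.0, 1.051]
contact_force: [-0.0, 1.2, -0.1]
opening: 0.65
```

```bash
cat >> h.py <<'E'
def go(target,yaw=None):
    "print tool-frame shift (mm) to target TCP, and rz to yaw"
    s=sense(); from scipy.spatial.transform import Rotation as Ro
    R=Ro.from_euler("xyz",s["tcp_rot"]).as_matrix()
    print("t",round(s["clock"],2),"pos",np.round(s["eef_pos"],1),"rot",np.round(s["tcp_rot"],3),"q6",round(s["qpos"][5],2),"F",np.round(s["contact_force"],1),"M",np.round(s["wrist_torque"],2),"open",round(s["opening"],3))
    print("shift tool mm",np.round(R.T@(np.array(target)-s["eef_pos"]),1), "" if yaw is None else "rz %.3f"%-((yaw-s["tcp_rot"][2]+np.pi)%(2*np.pi)-np.pi))
E
python3 - <<'E'
from h import *
go([579,-166.5,150],1.03)
f=grab_frame("wrist"); save(f,"w1.png")
print(-np.array(f["R"]).T@np.array(f["t"]),proj(f,[579,-166.5,81]))
E
```

```text
t 3.6 pos [ 579.  -166.   281.2] rot [-3.141  0.     1.051] q6 0.24 F [-0.   1.2 -0.1] M [0.01 0.   0.  ] open 0.65
shift tool mm [ -0.4   0.3 131.2] rz 0.021
[ 612.4152888  -105.84515478  422.72429559] [320.22099189 170.13888744]
```

View pics/w1.png

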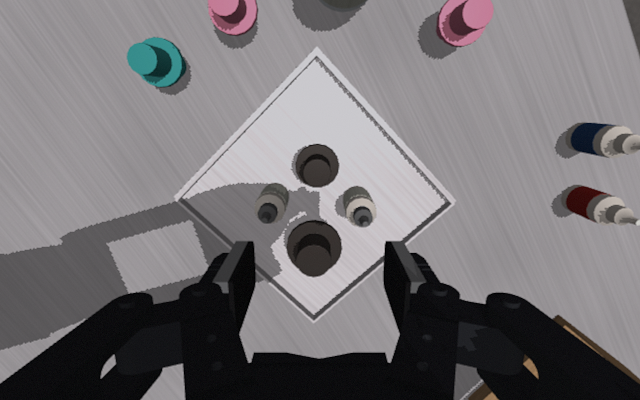

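The wrist view shows the small stopper's knob top at about (317,173) and the bottles at (270,205) and (360,207). The jaw axis runs clear of both.

Run:
```python
from h import *
f=grab_frame("wrist")
im=np.array(f["pixels"]).astype(int)[140:190,290:345]; 
g=cv2.resize(im.astype(np.uint8),None,fx=1,fy=1)[:,:,0]
print(g[::3,::3])
for u,v in((317,173),(317,172)): print(ray(f,u,v,81))
m=(im.max(2)<95).astype(np.uint8); n,l,s,c=cv2.connectedComponentsWithStats(m); print(s[1:],c[1:]+[290,140])
t=grab_frame("top"); save(t,"x.png");
```

```text
[[201 201 201 202 202 201 202 202 201 201 201 202 202 202 201 202 201 201
  202]
 [202 201 201 201 202 202 203 207 182 176 187 205 204 200 202 201 202 202
  202]
 [201 201 202 201 195 110  49  67  69  70  69  64  64 200 200 200 201 202
  201]
 [202 201 203 154  88  66  68  67  68  68  69  69  69  61 164 203 201 201
  202]
 [202 202 184 107  66  65  65  65  68  68  68  68  65  67  51 195 202 201
  202]
 [201 194 125  60  64  65  67  32  18  20  19  54  68  67  66  75 204 202
  201]
 [201 153 100  62  63  65  16  21  19  27  21  24  33  67  65  64 200 201
  202]
 [204 115  78  61  59  22  23  63  65  66  66  58  21  52  66  63 156 202
  202]
 [204 122  58  62  33  19  64  65  64  63  63  65  66  31  62  63  83 202
  201]
 [205 123  49  50  34  64  63  62  64  63  63  63  63  47  64  63 123 201
  201]
 [204 125  64  39  31  61  62  61  62  62  62  62  62  60  63  62 154 200
  201]
 [202 171 102  38  32  60  61  61  62  61  61  63  61  61  62  59 183 201
  202]
 [201 202 116  55  33  59  61  59  59  60  61  59  61  55  60  91 202 200
  201]
 [200 200 181 130  46  49  58  59  60  60  59  59  60  54  55 195 201 201
  201]
 [201 199 201 205 132  37  57  58  58  58  58  60  56  58 192 201 201 201
  201]
 [202 201 198 201 205 209 128  49  52  51  53  69 147 206 200 200 200 201
  200]
 [202 202 203 111 118 150 201 204 208 207 205 198 200 201 201 201 202 201
  202]]
[ 574.82806017 -167.43221147   81.        ]
[ 575.33154666 -166.55680046   81.        ]
[[   5    4   44   43 1464]] [[316.39959016 165.16051913]]
```

Call:
{"name": "play_rows", "arguments": {
  "moves": [
    [[-0.002,-0.002,0.03],[0,0,0],65],
    [[0,0,0.035],[0,0,0],65],
    [[0,0,0.035],[0,0,0],65],
    [[0,0,0.035],[0,0,0],65],
    [[0,0,0.035],[0,0,0],65],
    [[0,0,0],[0,0,0],65]
  ]
}}

```text
clock: 4.35
eef_pos: [573.1, -165.8, 107.0]
tcp_rot: [-3.134, 0.002, 1.048]
contact_force: [-0.2, -0.5, -0.3]
opening: 0.654
```

Run:
```python
from h import *
go([576.5,-167,51],1.05)
f=grab_frame("wrist"); p=proj(f,[576.5,-167,81]); print(p)
u,v=map(int,p); save(f,"w2.png",(u-120,v-100,u+120,v+100),2.5)
print(ray(f,p[0]+10,p[1],81)-ray(f,p[0],p[1],81),ray(f,p[0],p[1]+10,81)-ray(f,p[0],p[1],81))
```

```text
t 4.35 pos [ 573.1 -165.8  107. ] rot [-3.134e+00  2.000e-03  1.048e+00] q6 0.24 F [-0.2 -0.5 -0.3] M [-0.04  0.02  0.02] open 0.654
shift tool mm [ 0.8  4.  56. ] rz -0.002
[328.0284275  235.87488959]
[ 4.4296414  -2.53546063  0.        ] [-2.72637989 -4.80519143  0.        ]
```

View pics/w2.png

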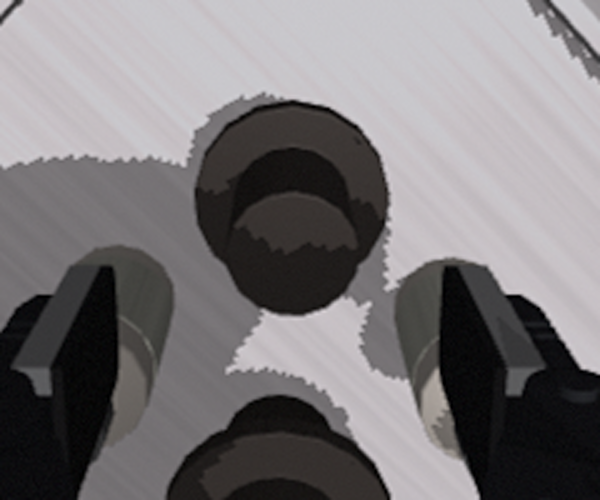

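Call:
{"name": "play_rows", "arguments": {
  "moves": [
    [[0,0.001,0.01],[0,0,0],65],
    [[0,0.001,0.01],[0,0,0],65],
    [[0,0,0.01],[0,0,0],65],
    [[0,0,0.01],[0,0,0],65],
    [[0,0,0.01],[0,0,0],65],
    [[0,0,0.005],[0,0,0],65],
    [[0,0,0],[0,0,0],65],
    [[0,0,0],[0,0,0],65]
  ]
}}

```text
clock: 5.2
eef_pos: [578.2, -167.7, 56.3]
tcp_rot: [3.142, -0.0, 1.047]
contact_force: [-0.1, 0.2, 0.3]
opening: 0.649
```

Run:
```python
from h import *
go([575,-166.3,51],1.05)
```

```text
t 5.2 pos [ 578.2 -167.7   56.3] rot [ 3.142 -0.     1.047] q6 0.24 F [-0.1  0.2  0.3] M [ 0.11 -0.04  0.02] open 0.649
shift tool mm [-0.3 -3.5  5.3] rz -0.003
```

Call:
{"name": "play_rows", "arguments": {
  "moves": [
    [[0,-0.003,0.005],[0,0,0],65],
    [[0,0,0],[0,0,0],65],
    [[0,0,0],[0,0,0],30],
    [[0,0,0],[0,0,0],15],
    [[0,0,0],[0,0,0],15],
    [[0,0,0],[0,0,0],15],
    [[0,0,0],[0,0,0],15],
    [[0,0,0],[0,0,0],15]
  ],
  "squeeze": 35
}}

```text
clock: 6.0
eef_pos: [575.6, -166.3, 51.6]
tcp_rot: [3.141, -0.0, 1.047]
contact_force: [-0.0, -0.5, 4.9]
opening: 0.307
```

Run:
```python
from h import *
go([575,-166.3,51],1.05)
```

```text
t 6.0 pos [ 575.6 -166.3   51.6] rot [ 3.141 -0.     1.047] q6 0.24 F [-0.  -0.5  4.9] M [0.06 0.23 0.  ] open 0.307
shift tool mm [-0.3 -0.5  0.6] rz -0.003
```

Call:
{"name": "play_rows", "arguments": {
  "moves": [
    [[0,0,-0.01],[0,0,0],15],
    [[0,0,-0.03],[0,0,0],15],
    [[0,0,-0.045],[0,0,0],15],
    [[0,0,-0.045],[0,0,0],15],
    [[0,0,-0.045],[0,0,0],15],
    [[0,0,-0.045],[0,0,0],15],
    [[0,0,-0.045],[0,0,0],15],
    [[0,0,-0.01],[0,0,0],15]
  ]
}}

```text
clock: 6.8
eef_pos: [577.3, -166.8, 332.7]
tcp_rot: [3.133, -0.002, 1.047]
contact_force: [0.2, 0.4, -0.4]
opening: 0.308
```

Call:
{"name": "play_rows", "arguments": {
  "moves": [
    [[0.0316,-0.0161,0],[0,0,0],15],
    [[0.0316,-0.0161,0],[0,0,0],15],
    [[0.0316,-0.0161,0],[0,0,0],15],
    [[0.0316,-0.0161,0],[0,0,0],15],
    [[0.0316,-0.0161,0],[0,0,0],15],
    [[0.0316,-0.0161,0],[0,0,0],15],
    [[0.0316,-0.0161,0],[0,0,0],15],
    [[0.0316,-0.0161,0],[0,0,0],15],
    [[0.0316,-0.0161,0],[0,0,0],15],
    [[0.0316,-0.0161,0],[0,0,0],15],
    [[0.0316,-0.0161,0],[0,0,0],15],
    [[0.0316,-0.0161,0],[0,0,0],15],
    [[0,0,0],[0,0,0],15],
    [[0,0,0],[0,0,0],15],
    [[0,0,0],[0,0,0],15]
  ]
}}

```text
clock: 8.3
eef_pos: [597.6, 257.9, 325.9]
tcp_rot: [-3.141, 0.001, 1.046]
contact_force: [0.0, -0.9, -0.8]
opening: 0.31
```

Run:
```python
from h import *
go([597.5,258.5,190],1.05)
f=grab_frame("wrist"); print("mouth px",proj(f,[597.5,258.5,122]),"stud",proj(f,[559.5,145,250]))
save(f,"w3.png")
```

```text
t 8.3 pos [597.6 257.9 325.9] rot [-3.141e+00  1.000e-03  1.046e+00] q6 0.93 F [ 0.  -0.9 -0.8] M [-0.02 -0.03 -0.  ] open 0.31
shift tool mm [  0.6  -0.4 135.9] rz -0.004
mouth px [319.5233599 168.3025   ] stud [352.22602709 358.70178814]
```

View pics/w3.png

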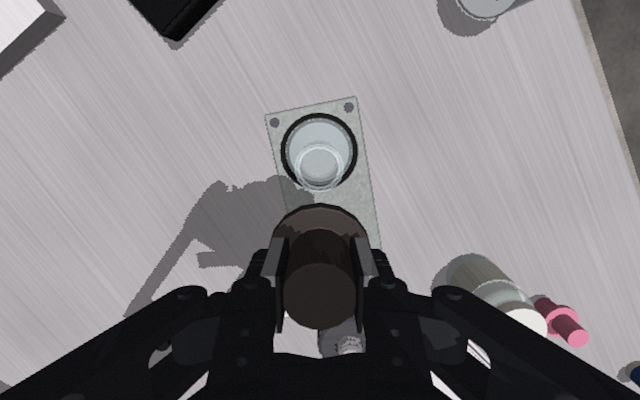

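The flask's mouth ring is centred at about (320,167), against a predicted (319.5,168.3). The stopper hangs straight in the jaws, with its knob top at about (319,296).

Run:
```python
from h import *
f=grab_frame("wrist"); 
p=sense()["eef_pos"]; print(p,"knob top",ray(f,319.5,296,p[2]+29.4),"mouth",ray(f,320,167,122))
save(f,"w4.png",(240,80,400,340),2.3)
```

```text
[597.85518088 257.60095474 326.2350732 ] knob top [597.21674705 258.13566769 355.6350732 ] mouth [598.75910785 259.19734954 122.        ]
```

View pics/w4.png

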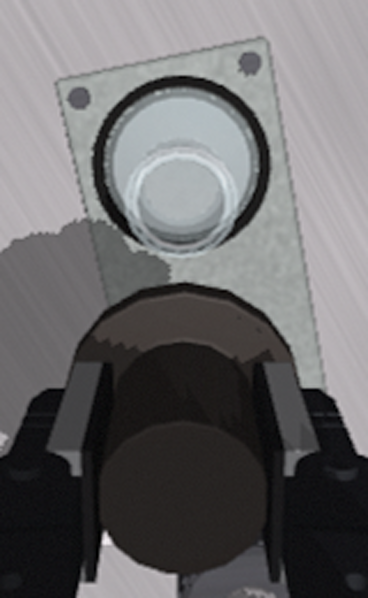

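Call:
{"name": "play_rows", "arguments": {
  "moves": [
    [[0.0005,0,0.03],[0,0,0],15],
    [[0,0,0.04],[0,0,0],15],
    [[0,0,0.04],[0,0,0],15],
    [[0,0,0.03],[0,0,0],15],
    [[0,0,0],[0,0,0],15],
    [[0,0,0],[0,0,0],15],
    [[0,0,0.005],[0,0,0],15],
    [[0,0,0.005],[0,0,0],15],
    [[0,0,0.005],[0,0,0],15],
    [[0,0,0.005],[0,0,0],15],
    [[0,0,0.005],[0,0,0],15],
    [[0,0,0.005],[0,0,0],15],
    [[0,0,0.005],[0,0,0],15],
    [[0,0,0],[0,0,0],15]
  ]
}}

```text
clock: 9.8
eef_pos: [597.7, 259.0, 150.3]
tcp_rot: [-3.141, 0.001, 1.047]
contact_force: [0.2, -0.0, -1.3]
opening: 0.307
```

Run:
```python
from h import *
go([597.5,258.3,134.6],1.05)
```

```text
t 9.8 pos [597.7 259.  150.3] rot [-3.141e+00  1.000e-03  1.047e+00] q6 0.93 F [ 0.2 -0.  -1.3] M [ 0.   -0.05 -0.03] open 0.307
shift tool mm [-0.7  0.2 15.7] rz -0.003
```

In the bore without contact; lowering to the collar.

Call:
{"name": "play_rows", "arguments": {
  "moves": [
    [[-0.0005,0,0.004],[0,0,0],15],
    [[0,0,0.004],[0,0,0],15],
    [[0,0,0.003],[0,0,0],15],
    [[0,0,0.003],[0,0,0],15],
    [[0,0,0.002],[0,0,0],15],
    [[0,0,0],[0,0,0],15],
    [[0,0,0],[0,0,0],15]
  ]
}}

```text
clock: 10.5
eef_pos: [597.9, 258.8, 135.3]
tcp_rot: [3.142, -0.0, 1.047]
contact_force: [0.2, 0.3, -0.4]
opening: 0.305
```

Run:
```python
from h import *
go([597.5,258.3,134.6],1.05)
```

```text
t 10.5 pos [597.9 258.8 135.3] rot [ 3.142 -0.     1.047] q6 0.93 F [ 0.2  0.3 -0.4] M [0.   0.01 0.01] open 0.305
shift tool mm [-0.7 -0.1  0.7] rz -0.003
```

Call:
{"name": "play_rows", "arguments": {
  "moves": [
    [[-0.0005,0,0.001],[0,0,0],15],
    [[0,0,0.001],[0,0,0],15],
    [[0,0,0],[0,0,0],15],
    [[0,0,0],[0,0,0],15]
  ]
}}

```text
clock: 10.9
eef_pos: [598.0, 258.5, 134.6]
tcp_rot: [3.141, -0.001, 1.047]
contact_force: [-2.8, -1.2, 7.6]
opening: 0.308
```

Run:
```python
from h import *
go([597.5,258.3,134.6],1.05)
```

```text
t 10.9 pos [598.  258.5 134.6] rot [ 3.141e+00 -1.000e-03  1.047e+00] q6 0.93 F [-2.8 -1.2  7.6] M [-0.13  0.5   0.01] open 0.308
shift tool mm [-0.4 -0.3 -0. ] rz -0.003
```

Call:
{"name": "play_rows", "arguments": {
  "moves": [
    [[0,0,0],[0,0,0],50],
    [[0,0,0],[0,0,0],60],
    [[0,0,0],[0,0,0],60],
    [[0,0,-0.005],[0,0,0],60],
    [[0,0,-0.015],[0,0,0],60],
    [[0,0,-0.03],[0,0,0],60],
    [[0,0,-0.03],[0,0,0],60],
    [[0,0,-0.03],[0,0,0],60],
    [[0,0,-0.03],[0,0,0],60],
    [[0,0,0],[0,0,0],60],
    [[0,0,0],[0,0,0],60]
  ]
}}

```text
clock: 12.0
eef_pos: [598.0, 258.5, 274.9]
tcp_rot: [3.14, -0.002, 1.047]
contact_force: [0.5, -0.5, -0.1]
opening: 0.599
```

Run:
```python
from h import *
f=grab_frame("wrist"); g=grab_frame("scene")
p=proj(f,[597.5,258.3,164]); print("knob pred",p, proj(f,[597.5,258.3,130]),"stud",proj(f,[559.5,145,250]))
q=proj(g,[597.5,258.3,164]);print(q,proj(g,[597.5,258.3,122]))
a=np.array(f["pixels"])[int(p[1])-100:int(p[1])+100,220:420]; q=q.astype(int)
b=np.array(g["pixels"])[q[1]-100:q[1]+60,q[0]-100:q[0]+100]
a=cv2.resize(a,(390,390)); b=cv2.resize(b,None,fx=390/160,fy=390/160,interpolation=2)
print(a.shape,b.shape)
b=b[:,:400]
cv2.imwrite("pics/w5.png",cv2.cvtColor(np.hstack([a,b]),4))
go([421,206,230])
```

```text
knob pred [319.48765925 194.26387632] [319.37193854 183.57654499] stud [359.78310004 421.33999929]
[435.06178985 222.17096183] [430.52480943 234.84779648]
(390, 390, 3) (390, 488, 3)
t 12.1 pos [597.1 258.1 272.7] rot [-3.141e+00  1.000e-03  1.047e+00] q6 0.93 F [-0.  -0.2 -0.7] M [ 0.01 -0.06  0.01] open 0.6
shift tool mm [-133.2 -126.4   42.9]
```

View pics/w5.png

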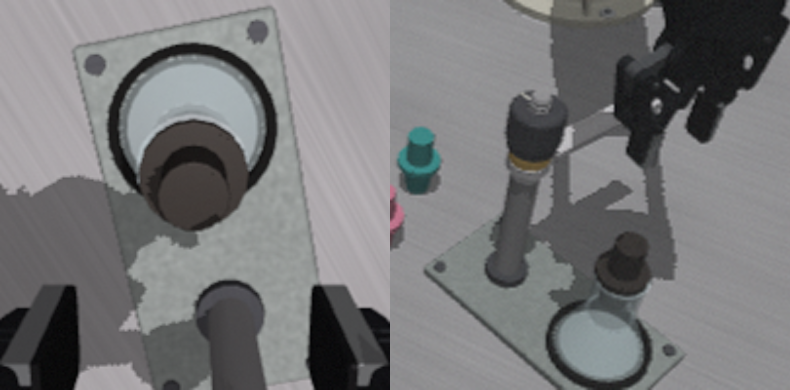

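The stopper is home and upright: its knob is at (319,195) in the wrist view, against a predicted (319.5,194.3), and the collar sits on the lip in both views. Next I move to the bar post.

Call:
{"name": "play_rows", "arguments": {
  "moves": [
    [[-0.0266,-0.0253,0],[0,0,0],60],
    [[-0.0266,-0.0253,0],[0,0,0],60],
    [[-0.0266,-0.0253,0],[0,0,0],60],
    [[-0.0266,-0.0253,0],[0,0,0],60],
    [[-0.0266,-0.0253,0],[0,0,0],60],
    [[0,0,0],[0,0,-0.14],60],
    [[0,0,0],[0,0,-0.14],60],
    [[0,0,0],[0,0,-0.14],60],
    [[0,0,0],[0,0,-0.14],60],
    [[0,0,0],[0,0,-0.14],60],
    [[0,0,0],[0,0,-0.14],60],
    [[0,0,0],[0,0,-0.14],60],
    [[0,0,0],[0,0,-0.14],60],
    [[0,0,0],[0,0,-0.14],60],
    [[0,0,0],[0,0,-0.14],60],
    [[0,0,0],[0,0,-0.14],60],
    [[0,0,0],[0,0,-0.14],60],
    [[0,0,0],[0,0,0],60],
    [[0,0,0],[0,0,0],60]
  ]
}}

```text
clock: 14.0
eef_pos: [421.2, 206.3, 272.6]
tcp_rot: [-3.14, -0.001, 2.723]
contact_force: [-0.2, -0.7, -0.3]
opening: 0.6
```

Run:
```python
from h import *
go([421,206,190],2.72)
f=grab_frame("wrist")
print("post top pred",proj(f,[421,206,222]),proj(f,[421,206,178]))
save(f,"w6.png")
p=proj(f,[421,206,222]); print(ray(f,p[0]+10,p[1],222)-ray(f,p[0],p[1],222),ray(f,p[0],p[1]+10,222)-ray(f,p[0],p[1],222))
```

```text
t 14.0 pos [421.2 206.3 272.6] rot [-3.140e+00 -1.000e-03  2.723e+00] q6 -0.7 F [-0.2 -0.7 -0.3] M [-0.   -0.04 -0.03] open 0.6
shift tool mm [-0.  -0.2 82.6] rz 0.003
post top pred [316.69123082 220.30246153] [317.15119295 199.15905078]
[2.35411331 5.28290049 0.        ] [ 5.63272992 -2.52417128  0.        ]
```

View pics/w6.png

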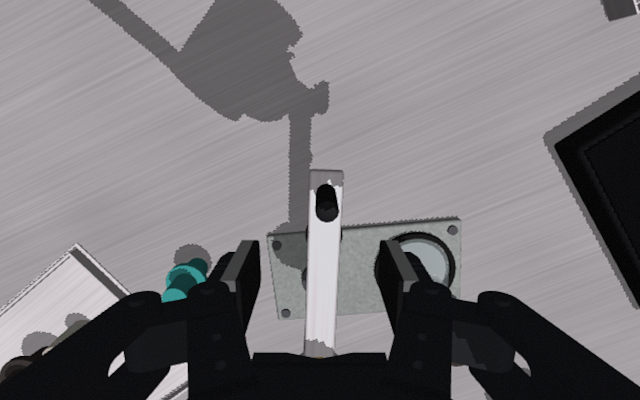

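The wrist view shows the post's top at about (327,209) and its foot at (326,191). The correction is about 8 mm, which puts the post at about (418,213), 156 mm from the stud against the stated 155.

Call:
{"name": "play_rows", "arguments": {
  "moves": [
    [[0.003,0.003,0.01],[0,0,0],60],
    [[0.0025,0.0025,0.02],[0,0,0],60],
    [[0,0,0.02],[0,0,0],60],
    [[0,0,0.02],[0,0,0],60],
    [[0,0,0.014],[0,0,0],60],
    [[0,0,0],[0,0,0],60],
    [[0,0,0],[0,0,0],60],
    [[0,0,0],[0,0,0],20],
    [[0,0,0],[0,0,0],5],
    [[0,0,0],[0,0,0],5],
    [[0,0,0],[0,0,0],5],
    [[0,0,0],[0,0,0],5],
    [[0,0,0],[0,0,0],5]
  ],
  "squeeze": 20
}}

```text
clock: 15.35
eef_pos: [419.1, 213.9, 189.9]
tcp_rot: [3.141, 0.001, 2.727]
contact_force: [-0.6, -0.6, 6.6]
opening: 0.157
```

Run:
```python
from h import *
go([418.5,213.5,188],2.72)
```

```text
t 15.35 pos [419.1 213.9 189.9] rot [3.141e+00 1.000e-03 2.727e+00] q6 -0.69 F [-0.6 -0.6  6.6] M [-0.11  0.26 -0.01] open 0.157
shift tool mm [ 0.4 -0.6  1.9] rz 0.007
```

Call:
{"name": "play_rows", "arguments": {
  "moves": [
    [[-0.001,0.0124,-0.001],[0,0,0.08],5],
    [[-0.001,0.0124,0],[0,0,0.08],5],
    [[-0.001,0.0124,0],[0,0,0.08],5],
    [[-0.001,0.0124,0],[0,0,0.08],5],
    [[-0.001,0.0124,0],[0,0,0.08],5],
    [[-0.001,0.0124,0],[0,0,0.08],5],
    [[-0.001,0.0124,0],[0,0,0.08],5],
    [[-0.001,0.0124,0],[0,0,0.08],5],
    [[-0.001,0.0124,0],[0,0,0.08],5],
    [[0,0,0],[0,0,0],5]
  ]
}}

```text
clock: 16.35
eef_pos: [500.0, 288.7, 190.0]
tcp_rot: [3.141, 0.001, 2.004]
contact_force: [3.1, -3.7, 2.1]
opening: 0.157
```

```bash
cat >> h.py <<'E'
def bar():
    p=sense()["eef_pos"]-[559.5,145,0]; a=np.arctan2(p[1],p[0])-(np.pi/2-.323); print("bar est",a,"r",np.hypot(*p[:2]))
E
python3 - <<'E'
from h import *
bar()
e=np.pi/2-.323; go([559.5+155.5*np.cos(e),145+155.5*np.sin(e),189],2.72-1.44)
E
```

```text
bar est 0.7157250059477731 r 155.5409545135023
t 16.35 pos [500.  288.7 190. ] rot [3.141e+00 1.000e-03 2.004e+00] q6 0.09 F [ 3.1 -3.7  2.1] M [-0.54 -0.36  0.05] open 0.157
shift tool mm [-42.3 100.4   1.1] rz 0.724
```

Call:
{"name": "play_rows", "arguments": {
  "moves": [
    [[-0.0014,0.0124,0],[0,0,0.08],5],
    [[-0.0014,0.0124,0],[0,0,0.08],5],
    [[-0.001,0.0124,0],[0,0,0.08],5],
    [[-0.001,0.0124,0],[0,0,0.08],5],
    [[-0.001,0.0124,0],[0,0,0.08],5],
    [[-0.001,0.0124,0],[0,0,0.08],5],
    [[-0.001,0.0124,0],[0,0,0.08],5],
    [[-0.001,0.0124,0],[0,0,0.08],5],
    [[-0.001,0.011,0],[0,0,0.07],5],
    [[0,0,0],[0,0,0],5],
    [[0,0,0],[0,0,0],5]
  ]
}}

```text
clock: 17.45
eef_pos: [606.8, 292.4, 190.1]
tcp_rot: [-3.142, -0.0, 1.299]
contact_force: [1.8, 1.0, -1.2]
opening: 0.155
```

Run:
```python
from h import *
bar()
e=np.pi/2-.323; go([559.5+155.5*np.cos(e),145+155.5*np.sin(e),189],2.72-1.44)
```

```text
bar est 0.01236819983156301 r 154.83425543576422
t 17.45 pos [606.8 292.4 190.1] rot [-3.142 -0.     1.299] q6 0.72 F [ 1.8  1.  -1.2] M [ 0.13 -0.23  0.05] open 0.155
shift tool mm [0.6 1.9 1.1] rz 0.019
```

Call:
{"name": "play_rows", "arguments": {
  "moves": [
    [[0,0.002,0],[0,0,0.01],5],
    [[0,0.002,0],[0,0,0.01],5],
    [[0,0,0],[0,0,0],5],
    [[0,0,0],[0,0,0],5]
  ]
}}

```text
clock: 17.85
eef_pos: [608.6, 291.8, 190.1]
tcp_rot: [-3.138, 0.001, 1.278]
contact_force: [-7.4, 2.9, 1.9]
opening: 0.154
```

Run:
```python
from h import *
bar()
go([606.8,292.4,189])
```

```text
bar est 0.0004370842777183803 r 154.8087508031961
t 17.85 pos [608.6 291.8 190.1] rot [-3.138e+00  1.000e-03  1.278e+00] q6 0.74 F [-7.4  2.9  1.9] M [0.5  1.04 0.1 ] open 0.154
shift tool mm [ 0.  -1.9  1.1]
```

The bar is on its stop (reaction about 8 N, estimated angle 0.000). I release, rise and move above the stud.

Call:
{"name": "play_rows", "arguments": {
  "moves": [
    [[0,-0.002,0],[0,0,0],5],
    [[0,0,0],[0,0,0],60],
    [[0,0,0],[0,0,0],60],
    [[0,0,0],[0,0,0],60],
    [[0,0,-0.02],[0,0,0],60],
    [[0,0,-0.04],[0,0,0],60],
    [[0,0,-0.04],[0,0,0],100],
    [[0,0,-0.01],[0,0,0],100],
    [[-0.031,-0.001,0],[0,0,0],100],
    [[-0.031,-0.001,0],[0,0,0],100],
    [[-0.031,-0.001,0],[0,0,0],100],
    [[-0.031,-0.001,0],[0,0,0],100],
    [[-0.031,-0.001,0],[0,0,0],100],
    [[0,0,0],[0,0,0],100],
    [[0,0,0],[0,0,0],100],
    [[0,0,0],[0,0,0],100]
  ]
}}

```text
clock: 19.45
eef_pos: [559.6, 145.5, 300.2]
tcp_rot: [3.141, -0.0, 1.277]
contact_force: [0.4, 0.7, 0.3]
opening: 1.003
```

Run:
```python
from h import *
go([559.5,145,200])
f=grab_frame("wrist"); g=grab_frame("top"); h=grab_frame("scene")
p=proj(f,[559.5,145,250]); print("stud top",p,"ring top 239",proj(f,[559.5,145,239]))
a=np.array(f["pixels"])[100:400,160:480]
q=proj(h,[559.5,145,200]).astype(int);print("scene q",q); b=np.array(h["pixels"])[q[1]-60:q[1]+90,q[0]-80:q[0]+80]
b=cv2.resize(b,None,fx=2.5,fy=2.5,interpolation=2); a=cv2.resize(a,(400,375))
cv2.imwrite("pics/w7.png",cv2.cvtColor(np.hstack([a,b]),4))
for z in (250,239,195,190,184,178,168): print(z,(proj(h,[559.5,145,z])-q+[80,60])*2.5)
```

```text
t 19.45 pos [559.6 145.5 300.2] rot [ 3.141 -0.     1.277] q6 0.55 F [0.4 0.7 0.3] M [-0.02 -0.04  0.03] open 1.003
shift tool mm [-6.000e-01  1.000e-01  1.002e+02] 
stud top [320.18473711 222.2409195 ] ring top 239 [320.12211432 216.06746766]
scene q [393 178]
250 [211.26939221 107.32217664]
239 [209.17034234 117.46053393]
195 [201.18891863 156.01060683]
190 [200.32167754 160.19935913]
184 [199.29116975 165.1766855 ]
178 [198.271602   170.10117172]
168 [196.59616461 178.19349153]
```

View pics/w7.png

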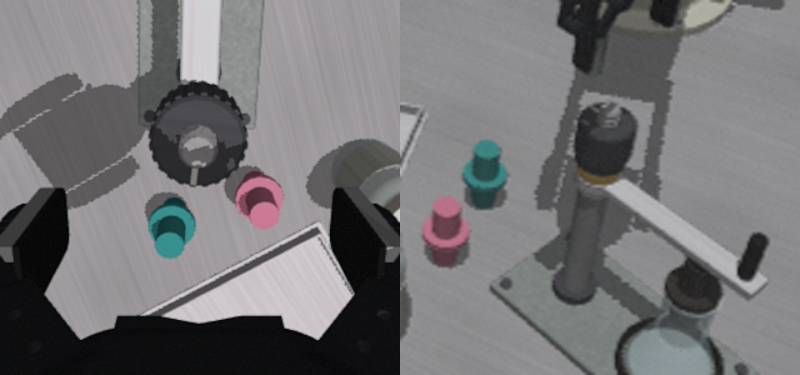

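Stud top seen at (320,222), predicted (320,222): centred within 1 mm. The bar lies over the stopper. Now I wind the wrist back and descend on the ring.

Call:
{"name": "play_rows", "arguments": {
  "moves": [
    [[0,0,0],[0,0,-0.15],100],
    [[0,0,0],[0,0,-0.15],100],
    [[0,0,0],[0,0,-0.15],100],
    [[0,0,0],[0,0,-0.15],100],
    [[0,0,0],[0,0,-0.15],100],
    [[0,0,0],[0,0,-0.15],100],
    [[0,0,0],[0,0,-0.15],100],
    [[0,0,0],[0,0,-0.15],100],
    [[0,0,0],[0,0,-0.15],100],
    [[0,0,0],[0,0,-0.15],100],
    [[0,0,0],[0,0,-0.15],100],
    [[0,0,0],[0,0,-0.15],100],
    [[0,0,0],[0,0,-0.15],100],
    [[0,0,0],[0,0,-0.15],100],
    [[0,0,0],[0,0,-0.15],100],
    [[0,0,0],[0,0,-0.15],100],
    [[0,0,0],[0,0,-0.15],100],
    [[0,0,0],[0,0,-0.15],100],
    [[0,0,0],[0,0,-0.15],100],
    [[0,0,0],[0,0,-0.15],100]
  ]
}}

```text
clock: 21.6
eef_pos: [559.3, 145.6, 300.1]
tcp_rot: [3.141, -0.0, -1.999]
contact_force: [0.0, 0.1, -0.2]
opening: 0.997
```

Call:
{"name": "play_rows", "arguments": {
  "moves": [
    [[0,0,0.01],[0,0,-0.15],100],
    [[0,0,0.02],[0,0,-0.15],100],
    [[0,0,0.02],[0,0,0],100],
    [[0,0,0.02],[0,0,0],100],
    [[0,0,0.02],[0,0,0],100],
    [[0,0,0.007],[0,0,0],100],
    [[0,0,0],[0,0,0],100],
    [[0,0,0],[0,0,0],100]
  ]
}}

```text
clock: 22.4
eef_pos: [559.7, 145.3, 204.0]
tcp_rot: [-3.141, 0.0, -1.706]
contact_force: [0.5, -0.3, 0.2]
opening: 0.998
```

Run:
```python
from h import *
go([559.5,145,203])
```

```text
t 22.4 pos [559.7 145.3 204. ] rot [-3.141  0.    -1.706] q6 -2.76 F [ 0.5 -0.3  0.2] M [-0.   -0.02 -0.01] open 0.998
shift tool mm [0.3 0.2 1. ]
```

Gripping the ring.

Call:
{"name": "play_rows", "arguments": {
  "moves": [
    [[0,0,0],[0,0,0],70],
    [[0,0,0],[0,0,0],50],
    [[0,0,0],[0,0,0],50],
    [[0,0,0],[0,0,0],45],
    [[0,0,0],[0,0,0],45],
    [[0,0,0],[0,0,0],45]
  ],
  "squeeze": 60
}}

```text
clock: 23.0
eef_pos: [558.8, 145.1, 204.5]
tcp_rot: [3.141, 0.0, -1.706]
contact_force: [-4.8, 1.0, 8.5]
opening: 0.57
```

Run:
```python
from h import *
go([559.5,145,203])
```

```text
t 23.0 pos [558.8 145.1 204.5] rot [ 3.141  0.    -1.706] q6 -2.76 F [-4.8  1.   8.5] M [0.08 0.77 0.02] open 0.57
shift tool mm [-0.  -0.7  1.4]
```

Call:
{"name": "play_rows", "arguments": {
  "moves": [
    [[0,0,0.00024],[0,0,0.12],45],
    [[0,0,0.00024],[0,0,0.15],45],
    [[0,0,0.00024],[0,0,0.15],45],
    [[0,0,0.00024],[0,0,0.15],45],
    [[0,0,0.00024],[0,0,0.15],45],
    [[0,0,0.00024],[0,0,0.15],45],
    [[0,0,0.00024],[0,0,0.15],45],
    [[0,0,0.00024],[0,0,0.15],45],
    [[0,0,0.00024],[0,0,0.15],45],
    [[0,0,0.00024],[0,0,0.15],45],
    [[0,0,0.00024],[0,0,0.15],45],
    [[0,0,0.00024],[0,0,0.15],45],
    [[0,0,0.00024],[0,0,0.15],45],
    [[0,0,0.00024],[0,0,0.15],45]
  ]
}}

```text
clock: 24.4
eef_pos: [559.4, 143.6, 201.1]
tcp_rot: [-3.14, 0.002, 2.501]
contact_force: [-3.5, -7.0, 8.1]
opening: 0.567
```

Run:
```python
from h import *
go([559.5,145,203])
```

```text
t 24.4 pos [559.4 143.6 201.1] rot [-3.140e+00  2.000e-03  2.501e+00] q6 -0.68 F [-3.5 -7.   8.1] M [-1.21  0.54  0.23] open 0.567
shift tool mm [ 0.7  1.2 -1.9]
```

Call:
{"name": "play_rows", "arguments": {
  "moves": [
    [[0,0,0.00024],[0,0,0.15],45],
    [[0,0,0.00024],[0,0,0.15],45],
    [[0,0,0.00024],[0,0,0.15],45],
    [[0,0,0.00024],[0,0,0.15],45],
    [[0,0,0.00024],[0,0,0.15],45],
    [[0,0,0.00024],[0,0,0.15],45],
    [[0,0,0.00024],[0,0,0.15],45],
    [[0,0,0.00024],[0,0,0.15],45],
    [[0,0,0.00024],[0,0,0.15],45],
    [[0,0,0.00024],[0,0,0.15],45],
    [[0,0,0.00024],[0,0,0.15],45],
    [[0,0,0.00024],[0,0,0.15],45],
    [[0,0,0.00024],[0,0,0.15],45],
    [[0,0,0.00024],[0,0,0.15],45]
  ]
}}

```text
clock: 25.8
eef_pos: [557.8, 143.8, 197.7]
tcp_rot: [3.141, 0.003, 0.401]
contact_force: [-9.8, -5.2, 13.6]
opening: 0.571
```

Run:
```python
from h import *
go([559.5,145,203])
```

```text
t 25.8 pos [557.8 143.8 197.7] rot [3.141e+00 3.000e-03 4.010e-01] q6 1.42 F [-9.8 -5.2 13.6] M [-0.71  1.57  0.22] open 0.571
shift tool mm [ 2.  -0.4 -5.3]
```

Call:
{"name": "play_rows", "arguments": {
  "moves": [
    [[0,0,0.00024],[0,0,0.15],45],
    [[0,0,0.00024],[0,0,0.15],45],
    [[0,0,0.00024],[0,0,0.15],45],
    [[0,0,0.00024],[0,0,0.15],45],
    [[0,0,0.00024],[0,0,0.15],45],
    [[0,0,0.00024],[0,0,0.15],45],
    [[0,0,0.00024],[0,0,0.15],45],
    [[0,0,0.00024],[0,0,0.15],45],
    [[0,0,0],[0,0,0],45]
  ]
}}

```text
clock: 26.7
eef_pos: [558.0, 144.9, 195.9]
tcp_rot: [3.14, 0.001, -0.799]
contact_force: [-9.2, -1.1, 12.2]
opening: 0.57
```

Run:
```python
from h import *
go([559.5,145,203])
```

```text
t 26.7 pos [558.  144.9 195.9] rot [ 3.14e+00  1.00e-03 -7.99e-01] q6 2.62 F [-9.2 -1.1 12.2] M [-0.01  1.29 -0.22] open 0.57
shift tool mm [ 0.9 -1.1 -7.1]
```

Call:
{"name": "play_rows", "arguments": {
  "moves": [
    [[0,0,0],[0,0,0],80],
    [[0,0,0],[0,0,0],100],
    [[0,0,0],[0,0,0],100],
    [[0,0,0],[0,0,0],100],
    [[0,0,0],[0,0,-0.15],100],
    [[0,0,0],[0,0,-0.15],100],
    [[0,0,0],[0,0,-0.15],100],
    [[0,0,0],[0,0,-0.15],100],
    [[0,0,0],[0,0,-0.15],100],
    [[0,0,0],[0,0,-0.15],100],
    [[0,0,0],[0,0,-0.15],100],
    [[0,0,0],[0,0,-0.15],100],
    [[0,0,0],[0,0,-0.15],100],
    [[0,0,0],[0,0,-0.15],100],
    [[0,0,0],[0,0,-0.15],100],
    [[0,0,0],[0,0,-0.15],100],
    [[0,0,0],[0,0,-0.15],100],
    [[0,0,0],[0,0,-0.15],100],
    [[0,0,0],[0,0,-0.15],100],
    [[0,0,0],[0,0,-0.15],100]
  ]
}}

```text
clock: 28.7
eef_pos: [559.3, 144.9, 194.5]
tcp_rot: [-3.142, 0.0, 1.613]
contact_force: [0.4, 0.1, 0.5]
opening: 1.0
```

Call:
{"name": "play_rows", "arguments": {
  "moves": [
    [[0,0,0],[0,0,-0.15],100],
    [[0,0,0],[0,0,-0.15],100],
    [[0,0,0],[0,0,0],100],
    [[0,0,0],[0,0,0],100]
  ]
}}

```text
clock: 29.1
eef_pos: [559.3, 144.8, 194.6]
tcp_rot: [-3.142, 0.0, 1.902]
contact_force: [0.1, -0.3, 0.4]
opening: 1.001
```

Run:
```python
from h import *
go([559.5,145,195])
```

```text
t 29.1 pos [559.3 144.8 194.6] rot [-3.142  0.     1.902] q6 -0.08 F [ 0.1 -0.3  0.4] M [ 0.01  0.03 -0.01] open 1.001
shift tool mm [ 0.1  0.3 -0.4]
```

Call:
{"name": "play_rows", "arguments": {
  "moves": [
    [[0,0,0],[0,0,0],70],
    [[0,0,0],[0,0,0],50],
    [[0,0,0],[0,0,0],50],
    [[0,0,0],[0,0,0],45],
    [[0,0,0],[0,0,0],45],
    [[0,0,0],[0,0,0],45],
    [[0,0,0.00016],[0,0,0.1],45],
    [[0,0,0.00016],[0,0,0.1],45],
    [[0,0,0.00016],[0,0,0.1],45],
    [[0,0,0.00016],[0,0,0.1],45],
    [[0,0,0.00016],[0,0,0.1],45],
    [[0,0,0.00016],[0,0,0.1],45],
    [[0,0,0.00016],[0,0,0.1],45],
    [[0,0,0.00016],[0,0,0.1],45]
  ]
}}

```text
clock: 30.5
eef_pos: [558.8, 144.6, 194.0]
tcp_rot: [-3.141, 0.001, 1.103]
contact_force: [-3.9, -2.5, 7.0]
opening: 0.569
```

Run:
```python
from h import *
go([559.5,145,195])
```

```text
t 30.5 pos [558.8 144.6 194. ] rot [-3.141e+00  1.000e-03  1.103e+00] q6 0.72 F [-3.9 -2.5  7. ] M [-0.23  0.66  0.68] open 0.569
shift tool mm [ 0.7  0.4 -1. ]
```

Call:
{"name": "play_rows", "arguments": {
  "moves": [
    [[0,0,0],[0,0,0],45],
    [[0,0,0],[0,0,0],45]
  ]
}}

```text
clock: 30.7
eef_pos: [558.8, 144.6, 194.0]
tcp_rot: [-3.141, 0.001, 1.106]
contact_force: [-3.6, -2.5, 7.3]
opening: 0.567
```

Run:
```python
from h import *
for i in range(4):
    grab_frame("top"); go([559.5,145,195])
```

```text
t 30.75 pos [558.9 144.6 194. ] rot [-3.141e+00  1.000e-03  1.106e+00] q6 0.72 F [-3.9 -1.1  6.3] M [-0.32  0.64 -0.09] open 0.572
shift tool mm [ 0.6  0.4 -1. ] 
t 30.8 pos [558.9 144.6 194. ] rot [-3.141e+00  1.000e-03  1.106e+00] q6 0.72 F [-4.8 -1.4  6.7] M [-0.3   0.6  -0.07] open 0.567
shift tool mm [ 0.6  0.4 -1. ] 
t 30.85 pos [558.9 144.6 194. ] rot [-3.141e+00  1.000e-03  1.106e+00] q6 0.72 F [-3.8 -2.   7. ] M [-0.29  0.59 -0.1 ] open 0.568
shift tool mm [ 0.7  0.4 -1. ] 
t 30.9 pos [558.9 144.6 194. ] rot [-3.141e+00  1.000e-03  1.106e+00] q6 0.72 F [-3.4 -2.3  6.5] M [-0.26  0.63 -0.1 ] open 0.568
shift tool mm [ 0.7  0.4 -1. ]
```

Call:
{"name": "play_rows", "arguments": {
  "moves": [
    [[0,0,0],[0,0,0.04],45],
    [[0,0,0],[0,0,0.04],45]
  ]
}}

```text
clock: 31.1
eef_pos: [558.9, 144.6, 193.9]
tcp_rot: [-3.142, 0.001, 1.025]
contact_force: [-2.3, -1.5, 5.4]
opening: 0.563
```

Run:
```python
from h import *
go([559.5,145,195])
f=grab_frame("scene"); q=proj(f,[559.5,145,200]).astype(int); save(f,"s8.png",(q[0]-45,q[1]-45,q[0]+65,q[1]+45),7)
```

```text
t 31.1 pos [558.9 144.6 193.9] rot [-3.142e+00  1.000e-03  1.025e+00] q6 0.8 F [-2.3 -1.5  5.4] M [-0.21  0.57  0.77] open 0.563
shift tool mm [ 0.7  0.3 -1.1]
```

View pics/s8.png

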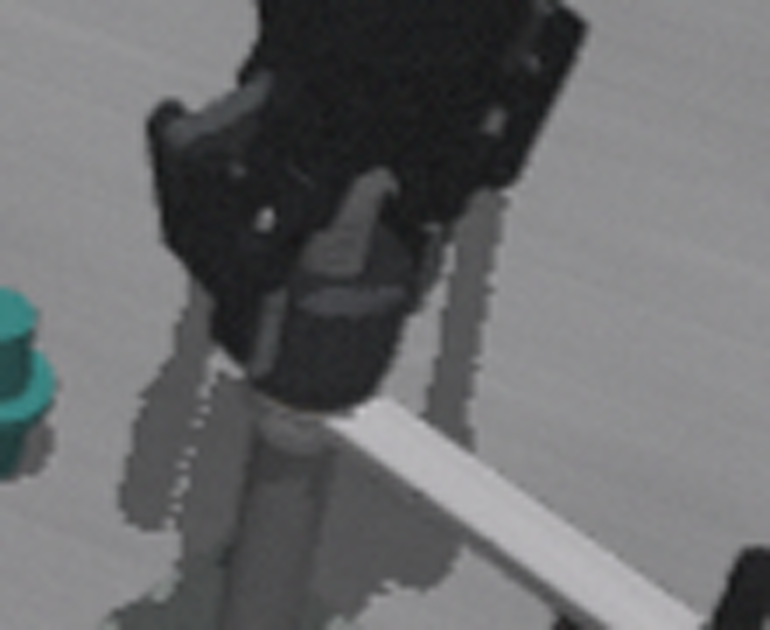

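Motion torque rose from 0.22 to 0.68, then 0.77 N m over the last 0.08 rad. The scene crop shows the ring's lower edge down on the brass washers, at about (300,408). The ring should be roughly 0.8 rad past contact, so I stop turning, release and withdraw.

Call:
{"name": "play_rows", "arguments": {
  "moves": [
    [[0,0,0],[0,0,0],80],
    [[0,0,0],[0,0,0],100],
    [[0,0,0],[0,0,0],100],
    [[0,0,0],[0,0,0],100],
    [[0,0,-0.01],[0,0,0],100],
    [[0,0,-0.03],[0,0,0],100],
    [[0,0,-0.03],[0,0,0],100],
    [[0,0,-0.04],[0,0,0],100],
    [[-0.04,0,0],[0,0,0],100],
    [[-0.05,0,0],[0,0,0],100],
    [[-0.05,0,0],[0,0,0],100],
    [[-0.03,0,0],[0,0,0],100],
    [[0,0,0],[0,0,0],100],
    [[0,0,0],[0,0,0],100],
    [[0,0,0],[0,0,0],100]
  ]
}}

```text
clock: 32.65
eef_pos: [471.9, -0.0, 303.9]
tcp_rot: [3.141, -0.001, 1.027]
contact_force: [-0.1, 0.5, -0.4]
opening: 1.004
```

Run:
```python
from h import *
go([559.5,145,300])
f=grab_frame("scene"); g=grab_frame("wrist")
q=proj(f,[575,180,180]).astype(int); print(q); b=np.array(f["pixels"])[q[1]-45:q[1]+55,q[0]-50:q[0]+60]
b=cv2.resize(b,None,fx=4,fy=4,interpolation=2); a=cv2.resize(np.array(g["pixels"])[:,80:560],(360,300))
a=cv2.copyMakeBorder(a,0,100,0,0,0)
cv2.imwrite("pics/s9.png",cv2.cvtColor(np.hstack([a,b]),4))
for z in(250,240,228,226,184):print(z,(proj(f,[559.5,145,z])-q+[50,45])*4+[360,0])
```

```text
t 32.65 pos [471.9  -0.  303.9] rot [ 3.141e+00 -1.000e-03  1.027e+00] q6 0.54 F [-0.1  0.5 -0.4] M [-0.04 -0.08  0.02] open 1.004
shift tool mm [ 1.694e+02 -1.000e-01  4.000e+00] 
[404 195]
250 [534.03102753  43.71548262]
240 [530.97500626  58.47598738]
228 [527.38245922  75.82789795]
226 [526.79144619  78.68247578]
184 [514.86587159 136.2826968 ]
```

View pics/s9.png

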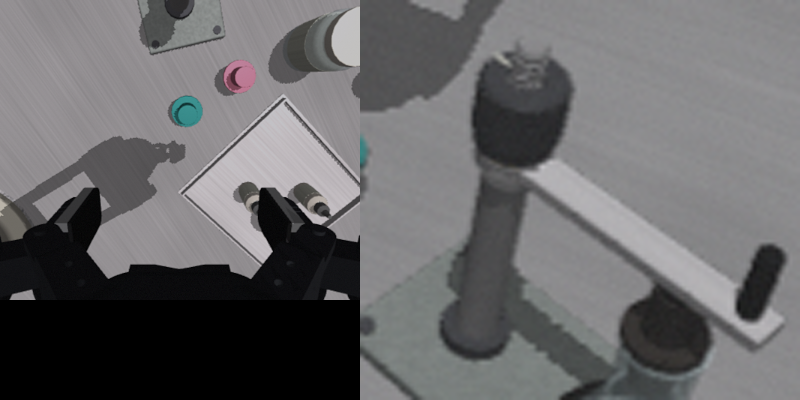

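The last picture shows the ring down on the washers with no brass visible, its top centre at about (527,77), which is z of about 227 mm. The bar lies over the stopper, and the collar rests on the lip at about (665,330).

```bash
python3 -c "
from rig import *
print(sign_off())"
```

```text
the job is handed in; nothing more can be done
None
```

The flask is closed and the job is handed in at about 33 s of the 72 s allowed. `sign_off` gave no verdict.

- **Stopper:** the small stopper is in the neck and released. The collar met the lip at the predicted height with about 8 N. The knob was seen within 1 px of where it should be, upright.
- **Bar:** I swung it over by its post until it met the stop, with about 8 N of reaction. My angle estimate there was about 0.00 rad, and the last picture shows it over the stopper.
- **Ring nut:** I screwed it down in two grips, about 6.3 rad in all. The turning torque rose from about 0.22 to 0.77 N m, so I put it about 0.8–0.9 rad past meeting the washers, around 7.9 (limit 8.57). The last picture shows no brass between ring and washers, and the ring's top is at the expected height of about 227 mm.

**Disagreements:**
- The nut met the washers after about 5.4 rad of turning, not 7. I take it that it started partly screwed down, at about 1.6, but I did not measure this.
- With the arm held still, the torque read about −0.1 N m instead of staying high, so the final ring angle rests on the readings taken while turning.

**Not fully checked:** at the end I saw both bottles and the jar standing in a partial wrist view. I did not measure their positions or look at the big stopper again. No unexpected contact was felt near them.

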